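Put the calibration weights back in their cases

TASK

The balance has been checked: put the four knobbed steel calibration weights away, each standing upright on the floor of the well of its own wooden case, the case whose well fits its size; the smallest was put in the second largest case by mistake, so that case must be cleared for its own weight. Do not topple any weight, leave the two hooked weights of the tape tester standing where they are, and leave the lids open.

Things in the scene. Friction and masses are not known exactly. Their poses are not given: they have to be found in the camera images.
- weight_largest: The largest of four steel calibration weights, about 500 g: upright barrel 44 mm diameter, 38 mm high, thin neck, flat round knob on top to grip (24 mm diameter, from 42 to 56 mm above the foot). Origin: centre of the foot; z up its axis. Starts on the bench.
- weight_second: The second largest of four steel calibration weights, about 200 g: upright barrel 34 mm diameter, 26 mm high, thin neck, flat round knob on top to grip (18 mm diameter, from 29 to 40 mm above the foot). Origin: centre of the foot; z up its axis. Starts on the bench.
- weight_third: The third largest of four steel calibration weights, about 100 g: upright barrel 25 mm diameter, 23 mm high, thin neck, flat round knob on top to grip (14 mm diameter, from 26 to 35 mm above the foot). Origin: centre of the foot; z up its axis. Starts on the bench.
- weight_smallest: The smallest of four steel calibration weights, about 50 g: upright barrel 18 mm diameter, 22 mm high, thin neck, flat round knob on top to grip (10 mm diameter, from 25 to 33 mm above the foot). Origin: centre of the foot; z up its axis. Starts loose in the well of the wrong case, the second largest.
- case_largest: Open wooden case of the largest weight, fixed. Base: 70 mm square block, 34 mm high, with a round well of 50 mm diameter in its middle, floor 6 mm above the bench, mouth bevelled 4 mm wider all round. On its +x side the hinged lid lies open, of the same size, filled with grey foam with a hole for the knob (not the place). Origin: on the bench under the well's centre; z up.
- case_second: Open wooden case of the second largest weight, fixed. Base: 60 mm square block, 25 mm high, with a round well of 40 mm diameter in its middle, floor 6 mm above the bench, mouth bevelled 4 mm wider all round. On its +x side the hinged lid lies open, of the same size, filled with grey foam with a hole for the knob (not the place). Origin: on the bench under the well's centre; z up.
- case_third: Open wooden case of the third largest weight, fixed. Base: 50 mm square block, 23 mm high, with a round well of 31 mm diameter in its middle, floor 6 mm above the bench, mouth bevelled 4 mm wider all round. On its +x side the hinged lid lies open, of the same size, filled with grey foam with a hole for the knob (not the place). Origin: on the bench under the well's centre; z up.
- case_smallest: Open wooden case of the smallest weight, fixed. Base: 44 mm square block, 22 mm high, with a round well of 24 mm diameter in its middle, floor 6 mm above the bench, mouth bevelled 4 mm wider all round. On its +x side the hinged lid lies open, of the same size, filled with grey foam with a hole for the knob (not the place). Origin: on the bench under the well's centre; z up.
- hooked_big: Bystander: pale steel weight with a wire hook on top, barrel 41 mm diameter, 90 mm tall, 118 mm with the hook, standing loose on the bench. Belongs to the tape tester. Origin: centre of the foot.
- hooked_small: Bystander: the same kind, smaller: barrel 30 mm diameter, 66 mm tall, 94 mm with the hook. Origin: centre of the foot.

How it is judged:
By the outcome, as a careful person would: the job done as asked, in the order asked, and still so for the second after the job is handed in, with the robot touching nothing.
It also fails if it takes over 115 s, if anything falls off the work surface, if the arm or the gripper's body presses on something with over 40 N, if the wrist force passes 120 N, or if a joint passes its speed limit or range.

ROBOT

A 7-joint arm with a two-finger parallel gripper is mounted at the origin on a cart in front of the work surface, level with it; the furniture and walls round the work are solid. World frame = base frame: x ahead of the robot, y to its left, z up, the work surface at z = 0. Lengths are in m, angles in rad, forces in N, time in s.
With the tool pointing down it reaches from about 0.425 to 0.925 m from the base axis. Payload 6.8 kg.
Tool frame: the origin (TCP) lies at the very end of the fingers, on their centre line; the grasp point (between the pads) lies 19 mm behind it; z points along the fingers, y is the line along which they close (so a half turn about z gives the same grasp; the last joint's range is limited). The gripper opens to 85 mm and grips with 20 to 120 N. Pads are 22 mm wide; open, the fingers measure 114 mm over their backs; the gripper's body (76 mm by 85 mm) begins 54 mm behind the grasp point. The pads swing forward as they close: fully open they stand 13 mm farther back than shut.
Start: joints at [-1.434, 0.477, 0.022, 1.555, -0.011, 1.109, -0.083], TCP at [0.164, 0.655, 0.231] pointing down, gripper open.
Joint ranges: [-2.96, 2.96], [-0.34, 2.1], [-1.41, 1.46], [0.24, 2.44], [-1.37, 4.51], [0.17, 1.92], [-2.96, 2.96]. Speed limits (rad/s): [2.39, 2.39, 3.14, 3.14, 3.14, 3.14, 3.14].

INTERFACE

Orientations are given as a unit quaternion [w, x, y, z].
In Python, from station import bot gives the robot as it stands. The module is installed in compiled form; this text tells all that it offers.
- The arm moves only by the shell command python3 -m jog 'ROWS' [OPENING] [FORCE]. ROWS is JSON, a list of rows, each a list of 4 numbers: the shift along the tool's x, y, z in cm, then the turn about the tool's z in rad. In form: [[x, y, z, spin], ...]. A call has 1 to 20 rows; each row is the pose to reach, as a shift and turn from the pose commanded when the call began, along the tool's axes at that moment; what a row does not reach only later rows make up. A row lasts 1/12 s, in which the tool goes at most 41.7 mm and 7.16 degrees, less where a joint would pass 70% of its speed; a pose out of reach is approached as far as the arm can. A call with a gripper value outside its range is refused whole. OPENING is the closure, from -1 (fully open) to 1 (shut), set as the call begins (- or left out, the last holds). The fingers move at their own pace and stop on an object; FORCE is the grip in N (left out, the last holds). Time passes only in rows, so rows that repeat a pose let the fingers close. It gives the time, the measured TCP pose, the force, the opening and the grip force at its end, in the units of the state.
- bot.get_obs(): the state, without advancing time (a new reading comes with each control period).
- bot.read_camera(name): name is "side" or "top" or "wrist"; returns a dict with "pixels" (384x512x3 uint8, red, green, blue), "depth" (384x512 float32, m along the optical axis (not along the pixel's ray), 0 where there is no reading), "fovy" (degrees; the focal length in pixels is half the picture's height over the tangent of half this angle, whatever the lens; pixels are square), "cx", "cy" (the principal point, pixels), "pose" (4x4, takes a point from camera to world coordinates). Camera axes: x right, y down, z forward; pixel columns grow to the right and rows downward; lengths in m; the calibration is good to about 2 mm. A picture is of the moment at which its call begins.
- bot.hand_in(): hands the job in; it is judged then, once.
The state is a dict: "t": time; "q": joint angles; "joint_vel": joint speeds; "joint_torque": joint torques, N m; "eef_pos": TCP position; "tool_rot": TCP orientation; "contact_force": force on the tool from outside, world axes, zero at the start; "torque": the same for the moment, N m; "gripper_width": opening from 0.0 (shut) to 1.0 (fully open); "grasp_force": force on a finger pad.
Only numpy, scipy, OpenCV 4.12 (cv2) and the standard library are available. Lean on these libraries where they do the work, as an engineer would, in place of code of your own. Each camera call takes 0.05 s, during which the arm holds its last target. There are 200 camera calls.

## Working session

There is one attempt and no reset: what is moved stays moved. The work goes in short steps, Python scripts to look and compute and a shell command to move; the robot and the scene stay as the last step left them, time stands still between calls to the robot, and variables do not carry over. Pictures are saved under pics/ and viewed, at most 14 in all, crops included, and the job is handed in when it is done.

```bash
mkdir -p pics; python3 - <<'E'
from station import bot
import cv2,numpy as np
o=bot.get_obs();print({k:np.round(v,3).tolist() for k,v in o.items()})
for n in("top","side"):
    c=bot.read_camera(n);np.savez(f"pics/{n}0.npz",**c)
    cv2.imwrite(f"pics/{n}0.png",cv2.resize(c["pixels"][:,:,::-1],(768,576)));print(n,c["fovy"],c["cx"],c["cy"],c["pose"].round(3).tolist())
E
```

```text
{'t': 0.0, 'q': [-1.434, 0.478, 0.022, 1.556, -0.012, 1.109, -0.083], 'joint_vel': [0.0, 0.001, -0.001, -0.002, 0.0, 0.002, 0.0], 'joint_torque': [-0.002, -59.645, 1.607, -28.12, 0.012, 0.009, -0.0], 'eef_pos': [0.163, 0.654, 0.23], 'tool_rot': [-0.0, 0.122, 0.993, -0.001], 'contact_force': [0.312, -1.094, 0.559], 'torque': [-0.019, 0.01, 0.021], 'grasp_force': 0.0, 'gripper_width': 0.997}
top 50.672290046687486 252.27956391231285 194.5387885426031 [[-0.007, -0.985, 0.173, 0.346], [-1.0, 0.003, -0.027, -0.013], [0.026, -0.174, -0.984, 1.088], [0.0, 0.0, 0.0, 1.0]]
side 43.53758042592609 256.25039812857676 198.19636526576517 [[0.987, -0.072, 0.144, 0.384], [-0.161, -0.461, 0.873, -1.065], [0.004, -0.885, -0.466, 0.623], [0.0, 0.0, 0.0, 1.0]]
```

View pics/top0.png

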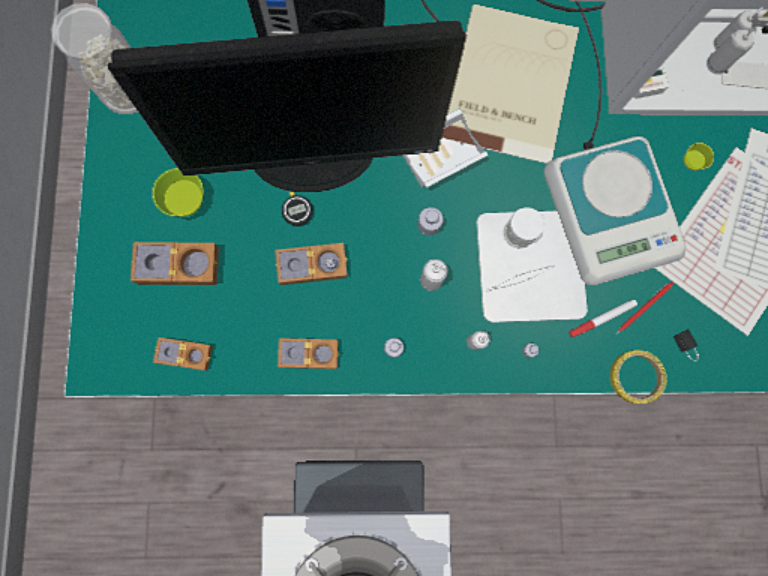

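View pics/side0.png

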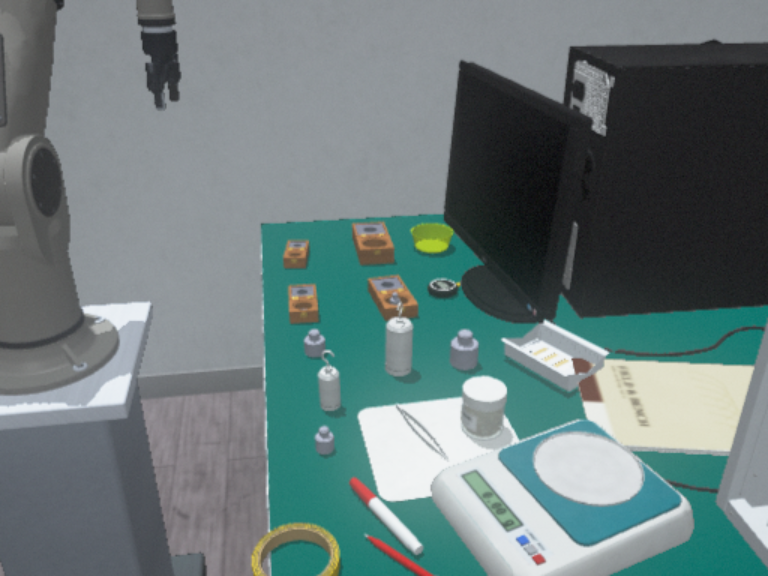

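Top view (768 px wide): largest weight at (431,220), second at (394,347), third at (531,350) and smallest inside the second case at (330,260). The hooked weights are at (435,274) and (480,340). The case wells are at (195,262), (329,260), (323,352) and (197,353), with their lids on the left, towards +y.

```bash
cat > h.py <<'E'
import numpy as np,cv2
def cloud(c):
    d=c["depth"];h,w=d.shape;f=h/2/np.tan(np.radians(float(c["fovy"]))/2)
    v,u=np.mgrid[:h,:w];p=np.stack([(u-c["cx"])/f*d,(v-c["cy"])/f*d,d],-1)
    P=p@c["pose"][:3,:3].T+c["pose"][:3,3];P[d==0]=np.nan;return P
E
python3 - <<'E'
from h import *
c=np.load("pics/top0.npz");P=cloud(c)
for n,u,v,hh in [("L",431,220,56),("2",394,347,40),("3",531,350,35),("s",330,260,39),("hb",435,274,118),("hs",480,340,94)]:
    u,v=int(u/1.5),int(v/1.5);q=P[v-14:v+15,u-14:u+15].reshape(-1,3);q=q[np.hypot(*(q-P[v,u]).T[:2])<.03]
    zt=np.nanmax(q[:,2]);k=q[q[:,2]>zt-.006] ;b=q[q[:,2]>.01]
    print(n,"ztop",zt.round(4),"knob",k[:,:2].mean(0).round(4),len(k),"mid",((k.max(0)+k.min(0))/2)[:2].round(4),"ext",np.ptp(b,axis=0).round(3))
for n,u,v,s in [("cL",174,262,60),("c2",312,262,50),("c3",308,352,46),("cs",183,353,40)]:
    u,v,s=int(u/1.5),int(v/1.5),int(s/1.5);q=P[v-s:v+s,u-s:u+s].reshape(-1,3);b=q[(q[:,2]>.012)]
    r=cv2.minAreaRect(b[:,:2].astype(np.float32)*1000);bp=cv2.boxPoints(r)
    print(n,r,"z95",np.nanpercentile(b[:,2],90).round(4))
mon=P[:150];m=mon[mon[...,2]>.1];print("tall",m.min(0),np.percentile(m,[1,5],axis=0),m.max(0))
q=P[int(90/1.5):int(200/1.5),int(110/1.5):int(470/1.5)].reshape(-1,3)
for y in np.arange(-.2,.6,.1):
    s=q[(abs(q[:,1]-y)<.05)&(q[:,2]>.08)]
    if len(s):i=s[:,0].argmin();print(y.round(2),s[i].round(3),s[:,2].max().round(3))
print(P[220//1.5.__trunc__() if 0 else 146,287], P[383,0])
E
```

```text
L ztop 0.062 knob [ 0.6632 -0.1372] 27 mid [ 0.6647 -0.1353] ext [0.043 0.043 0.051]
2 ztop 0.0431 knob [ 0.4363 -0.0677] 32 mid [ 0.4353 -0.0686] ext [0.032 0.029 0.022]
3 ztop 0.0384 knob [ 0.4306 -0.311 ] 18 mid [ 0.4306 -0.3121] ext [0.022 0.022 0.028]
s ztop 0.042 knob [0.5863 0.0434] 7 mid [0.5863 0.0434] ext [0.057 0.056 0.032]
hb ztop 0.1197 knob [ 0.5619 -0.1372] 8 mid [ 0.5623 -0.1374] ext [0.04  0.041 0.108]
hs ztop 0.0954 knob [ 0.4441 -0.2153] 7 mid [ 0.4448 -0.2146] ext [0.027 0.031 0.085]
cL ((627.5845336914062, 318.25408935546875), (146.626220703125, 152.54515075683594), 89.94537353515625) z95 0.0357
c2 ((623.7734985351562, 80.28516387939453), (132.71449279785156, 124.53257751464844), 5.896707057952881) z95 0.0271
c3 ((426.9004211425781, 80.46121215820312), (105.44705200195312, 50.020355224609375), 88.03296661376953) z95 0.0249
cs ((427.1904296875, 300.217041015625), (92.6792984008789, 43.95486068725586), 81.10953521728516) z95 0.0239
tall [ 0.73504113 -0.72793147  0.10000534] [[ 0.74278914 -0.66085444  0.10474648]
 [ 0.74964891 -0.48925781  0.12237575]] [1.05579933 0.47647456 0.39090453]
-0.1 [ 0.77  -0.055  0.082] 0.279
0.0 [0.758 0.05  0.085] 0.293
0.1 [0.749 0.145 0.092] 0.309
0.2 [0.739 0.248 0.088] 0.327
0.3 [0.733 0.293 0.082] 0.338
0.4 [0.878 0.421 0.086] 0.093
[ 0.65746894 -0.13366505  0.05859259] [-0.10830096  0.95571638 -0.6691585 ]
```

```bash
python3 -m jog '[[-14,-12.2,0,-0.1],[-28,-24.5,0,-0.2],[-42,-37,2,-0.245],[-55.8,-49,5,-0.245],[-55.8,-49,5,-0.245],[-55.8,-49,5,-0.245],[-55.8,-49,5,-0.245],[-55.8,-49,5,-0.245],[-55.8,-49,5,-0.245],[-55.8,-49,5,-0.245],[-55.8,-49,5,-0.245],[-55.8,-49,5,-0.245],[-55.8,-49,5,-0.245],[-55.8,-49,5,-0.245],[-55.8,-49,5,-0.245],[-55.8,-49,5,-0.245],[-55.8,-49,5,-0.245],[-55.8,-49,5,-0.245],[-55.8,-49,5,-0.245],[-55.8,-49,5,-0.245]]' - 40
cat >> h.py <<'E'
def look(name):
    from station import bot
    o=bot.get_obs();c=bot.read_camera("wrist");np.savez(f"pics/{name}.npz",**c)
    cv2.imwrite(f"pics/{name}.png",c["pixels"][:,:,::-1]);print("t",o["t"].__round__(2),"tcp",np.round(o["eef_pos"],4),"rot",np.round(o["tool_rot"],3),"w",round(float(o["gripper_width"]),3))
    return c,cloud(c)
E
python3 -c "
from h import *
c,P=look('w1');print(c['pose'].round(3).tolist(),c['fovy'])"
```

```text
t: 1.77
eef_pos: [0.5866, 0.0413, 0.1807]
tool_rot: [-0.0, 0.002, 1.0, -0.001]
contact_force: [-0.7, 1.3, -0.8]
gripper_width: 0.999
grasp_force: 0.0
t 1.77 tcp [0.5866 0.0413 0.1807] rot [-0.     0.002  1.    -0.001] w 0.999
[[0.004, 0.954, 0.298, 0.51], [1.0, -0.004, -0.002, 0.042], [-0.001, 0.298, -0.954, 0.323], [0.0, 0.0, 0.0, 1.0]] 69.10764550634734
```

View pics/w1.png

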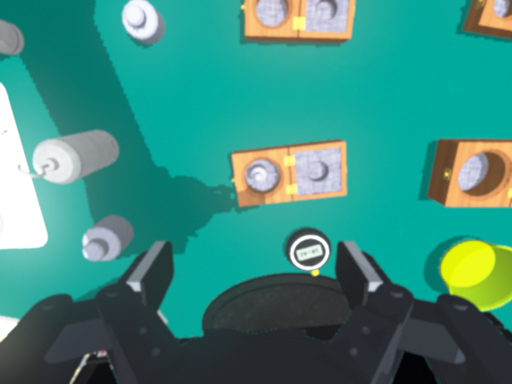

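The wrist view shows the smallest weight's knob at (262,175) in the second case's well. The largest weight is at (100,240), the second at (142,18), the third case's well at (272,10) and the largest case's well at (485,172).

```bash
cat >> h.py <<'E'
def weight(P,x,y,top,r,R=.02):
    q=P.reshape(-1,3);q=q[np.hypot(q[:,0]-x,q[:,1]-y)<R];zt=np.nanpercentile(q[:,2],99.5);k=q[(q[:,2]>zt-.003)]
    (cx,cy),rr=cv2.minEnclosingCircle(k[:,:2].astype(np.float32)*1000)
    print("knob enc",round(cx,1),round(cy,1),"r",round(rr,1),"mean",(k[:,:2].mean(0)*1000).round(1),"z",zt.round(4),len(k))
def case(P,x,y,h,L):  # x,y = about the middle of base+lid
    q=P.reshape(-1,3);q=q[(abs(q[:,0]-x)<L*.75)&(abs(q[:,1]-y)<L*1.2)&(q[:,2]>h-.004)&(q[:,2]<h+.006)]
    r=cv2.minAreaRect(q[:,:2].astype(np.float32)*1000);b=cv2.boxPoints(r)
    e=[(b[i]-b[i-1]) for i in range(2)];l=max(e,key=np.linalg.norm);l=l*np.sign(l[1]);l/=np.linalg.norm(l)
    print("case centre",np.round(r[0],1),"size",np.round(r[1],1),"well",(np.array(r[0])-l*L*500).round(1),"dir",l.round(3),len(q))
E
python3 - <<'E'
from h import *
for f in("w1","top0"):
    P=cloud(np.load(f"pics/{f}.npz"));print(f)
    weight(P,.586,.043,.039,.005,.012);weight(P,.663,-.137,.056,.012);weight(P,.436,-.068,.04,.009)
    case(P,.588,.075,.025,.06);case(P,.427,.080,.023,.05);case(P,.588,.32,.034,.07);case(P,.427,.3,.022,.044)
E
```

```text
w1
knob enc 576.5 43.6 r 7.1 mean [575.4  43.2] z 0.2719 433
knob enc 662.2 -133.2 r 11.5 mean [ 661.9 -132.9] z 0.057 287
knob enc 433.5 -65.4 r 8.5 mean [433.8 -65.3] z 0.041 277
case centre [585.1  80.7] size [ 60.6 124.7] well [588.5  50.9] dir [-0.113  0.994] 4708
case centre [432.9  84.4] size [104.6  32.8] well [432.4  59.4] dir [0.02 1.  ] 2999
case centre [583.8 287.6] size [74.9 70.2] well [583.7 252.6] dir [0.006 1.   ] 2305
case centre [430.1 273.1] size [35.5 22.9] well [426.9 251.3] dir [0.144 0.99 ] 629
top0
knob enc 586.3 42.4 r 3.0 mean [586.6  42.3] z 0.0417 5
knob enc 662.4 -138.9 r 7.2 mean [ 662.  -141.6] z 0.0614 5
knob enc 436.4 -67.3 r 7.5 mean [436.1 -66.6] z 0.043 12
case centre [588.2  76.6] size [ 60.9 124.5] well [591.4  46.8] dir [-0.106  0.994] 779
case centre [427.   82.4] size [101.2  49.9] well [426.2  57.4] dir [0.034 0.999] 561
case centre [587.9 318.5] size [147.1  71.2] well [587.3 283.5] dir [0.016 1.   ] 950
case centre [427.2 300.2] size [92.7 43.9] well [423.8 278.5] dir [0.154 0.988] 459
```

```bash
sed -i 's/<R\];zt/<R];q=q[q[:,2]<top+.008];zt/; s/well",(np.array(r\[0\])-l\*L\*500)/well",(np.array(r[0])-l*(max(r[1])-L*1000)\/2)/' h.py
python3 -m jog '[[0,0.2,4,0],[0,0.2,8,0],[0,0.2,9,0],[0,0.2,9,0],[0,0.2,9,0]]' 
python3 - <<'E'
from h import *
P=cloud(np.load("pics/w1.npz"));weight(P,.586,.043,.039,.005,.012);case(P,.588,.075,.025,.06)
c,P=look("w2");weight(P,.586,.043,.039,.005,.012);case(P,.588,.075,.025,.06)
E
```

```text
t: 2.23
eef_pos: [0.5861, 0.0472, 0.0919]
tool_rot: [-0.0, -0.001, 1.0, 0.0]
contact_force: [-0.2, 0.6, 1.0]
gripper_width: 0.998
grasp_force: 0.0
knob enc 584.2 46.3 r 4.4 mean [584.   46.2] z 0.0395 55
case centre [585.1  80.7] size [ 60.6 124.7] well [588.7  48.6] dir [-0.113  0.994] 4708
t 2.23 tcp [0.5861 0.0472 0.0919] rot [-0.    -0.001  1.     0.   ] w 0.998
knob enc 584.1 45.7 r 4.7 mean [583.5  45.8] z 0.0395 107
case centre [585.   79.8] size [ 61.2 126. ] well [588.8  47. ] dir [-0.114  0.994] 8778
```

View pics/w2.png

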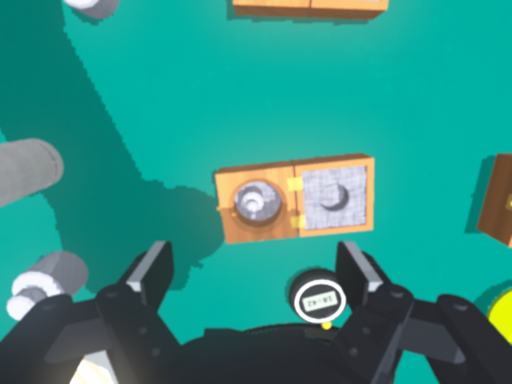

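```bash
python3 -m jog '[[0.2,-0.15,3,0],[0.2,-0.15,5.5,0],[0.2,-0.15,6.2,0],[0.2,-0.15,6.2,0]]' && python3 -m jog '[[0,0,0,0],[0,0,0,0],[0,0,0,0],[0,0,0,0],[0,0,0,0],[0,0,0,0],[0,0,0,0],[0,0,0,0]]' 1 30
```

```text
t: 2.62
eef_pos: [0.584, 0.045, 0.0294]
tool_rot: [-0.0, -0.0, 1.0, 0.0]
contact_force: [1.0, -0.2, 0.6]
gripper_width: 1.002
grasp_force: 0.0
t: 3.28
eef_pos: [0.5846, 0.0449, 0.0297]
tool_rot: [0.0, -0.0, 1.0, 0.0]
contact_force: [-0.0, -1.3, 3.0]
gripper_width: 0.084
grasp_force: 29.3
```

```bash
python3 -m jog '[[0,0,-0.5,0],[0,0,-1.5,0],[0,0,-3,0],[0,0,-5,0],[0,0,-7,0],[0,0,-7,0],[0,0,-7,0]]'
python3 - <<'E'
from h import *
c,P=look("w3");case(P,.588,.075,.025,.06)
E
```

```text
t: 3.87
eef_pos: [0.5851, 0.0448, 0.1009]
tool_rot: [0.001, -0.0, 1.0, 0.0]
contact_force: [-0.3, 0.6, -0.0]
gripper_width: 0.082
grasp_force: 29.3
t 3.87 tcp [0.5851 0.0448 0.1009] rot [ 0.001 -0.     1.     0.   ] w 0.082
case centre [585.1  79.9] size [ 61.1 124.8] well [588.6  47.7] dir [-0.111  0.994] 7394
```

View pics/w3.png

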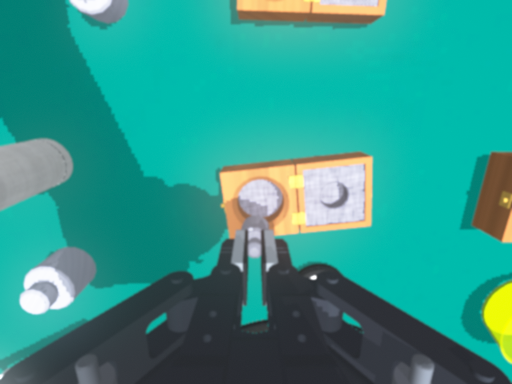

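The smallest weight is held and hanging at (258,220), and the second case's well at (262,197) is empty. Next is the smallest case.

```bash
python3 -m jog '[[2.5,3.5,0,0],[5,7,0,0],[7.5,10.5,0,0],[10,14,0,0],[12.5,18,0,0],[13.5,21,0,0],[13.5,23.5,0,0],[13.5,23.5,0,0],[13.5,23.5,0,0],[13.5,23.5,0,0],[13.5,23.5,0,0]]'
cat >> h.py <<'E'
def show(P,name,h,lo=.5):  # mask of block top
    pass
E
python3 - <<'E'
from h import *
c,P=look("w4");case(P,.427,.302,.022,.044)
E
```

```text
t: 4.83
eef_pos: [0.4493, 0.2776, 0.0987]
tool_rot: [-0.0, 0.001, 1.0, -0.001]
contact_force: [-0.6, 0.2, -0.8]
gripper_width: 0.082
grasp_force: 29.3
t 4.83 tcp [0.4493 0.2776 0.0987] rot [-0.     0.001  1.    -0.001] w 0.082
case centre [423.7 303.6] size [92.1 44.5] well [420.1 279.8] dir [0.151 0.988] 5033
```

View pics/w4.png

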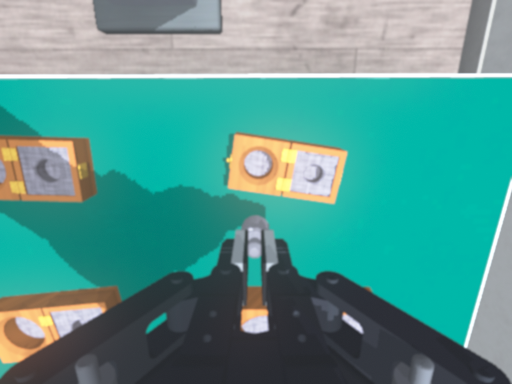

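```bash
cat >> h.py <<'E'
def ray(c,u,v,z):
    f=192/np.tan(np.radians(float(c["fovy"]))/2);d=c["pose"][:3,:3]@[(u-c["cx"])/f,(v-c["cy"])/f,1];o=c["pose"][:3,3]
    return (o+d*(z-o[2])/d[2]).round(4)
def held(P,x,y,z0,z1):  # barrel of held weight: front (small x) edge and y extent
    q=P.reshape(-1,3);q=q[(abs(q[:,0]-x)<.035)&(abs(q[:,1]-y)<.035)&(q[:,2]>z0)&(q[:,2]<z1)]
    print("held xmin",np.percentile(q[:,0],[1,3]).round(4),"y",np.percentile(q[:,1],[2,98]).round(4),len(q))
E
python3 - <<'E'
from h import *
c=np.load("pics/w4.npz");P=cloud(c);print(ray(c,258,163,.022));held(P,.4493,.2776,.072,.094)
c=np.load("pics/w3.npz");P=cloud(c);held(P,.5851,.0448,.074,.096)
E
```

```text
[0.4176 0.2807 0.022 ]
held xmin [0.4398 0.44  ] y [0.2707 0.2864] 277
held xmin [0.5755 0.5757] y [0.0379 0.0535] 279
```

```bash
python3 -m jog '[[2.95,0.15,0,0],[2.95,0.15,1,0],[2.95,0.15,3.5,0],[2.95,0.15,4.5,0],[2.95,0.15,5.5,0],[2.95,0.15,6.4,0],[2.95,0.15,6.85,0],[2.95,0.15,6.85,0],[2.95,0.15,6.85,0]]'
```

```text
t: 5.63
eef_pos: [0.42, 0.2812, 0.0309]
tool_rot: [0.0, 0.0, 1.0, 0.0]
contact_force: [0.2, -0.3, -1.3]
gripper_width: 0.084
grasp_force: 29.5
```

```bash
python3 -m jog '[[0,0,0,0],[0,0,0,0],[0,0,0,0],[0,0,-1,0],[0,0,-3,0],[-1.5,0,-6,0],[-3,0,-8,0],[-3,0,-8,0]]' -1
python3 - <<'E'
from h import *
c,P=look("w5");weight(P,.42,.28,.039,.005,.014);case(P,.427,.302,.022,.044)
cv2.imwrite("pics/w5c.png",cv2.resize(c["pixels"][90:240,170:370,::-1],None,fx=3,fy=3))
E
```

```text
t: 6.3
eef_pos: [0.455, 0.2828, 0.1162]
tool_rot: [0.004, 0.001, 1.0, 0.003]
contact_force: [0.1, -0.3, -0.1]
gripper_width: 1.0
grasp_force: 0.0
t 6.3 tcp [0.455  0.2828 0.1162] rot [0.004 0.001 1.    0.003] w 1.0
knob enc 419.4 282.1 r 4.6 mean [419.3 282.1] z 0.0394 94
case centre [423.7 303.1] size [92.6 44.5] well [420.  279.1] dir [0.153 0.988] 4656
```

View pics/w5c.png

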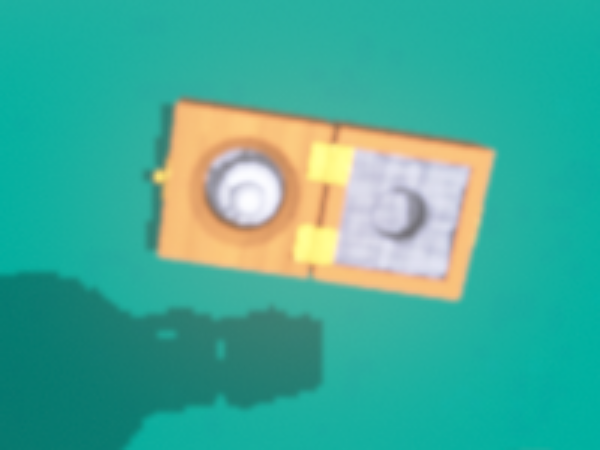

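The smallest weight is standing in its well: knob at (245,195) in the crop and top at z = 39 mm, as expected. Now the second weight.

```bash
python3 -m jog '[[0,-4,0,0],[0,-8,0,0],[0,-12,0,0],[0,-16,0,0],[0,-20,0,0],[0,-24,0,0],[0,-28,0,0],[0,-32,0,0],[0,-34.8,0,0],[0,-34.8,0,0],[0,-34.8,0,0],[0,-34.8,0,0]]'
python3 - <<'E'
from h import *
c,P=look("w6");weight(P,.434,-.066,.04,.009);case(P,.43,.083,.023,.05)
E
```

```text
t: 7.35
eef_pos: [0.449, -0.0659, 0.1105]
tool_rot: [-0.001, -0.0, 1.0, 0.0]
contact_force: [0.4, 0.7, -1.7]
gripper_width: 0.997
grasp_force: 0.0
t 7.35 tcp [ 0.449  -0.0659  0.1105] rot [-0.001 -0.     1.     0.   ] w 0.997
knob enc 432.8 -65.6 r 8.5 mean [432.6 -65.8] z 0.0409 299
case centre [423.5  84.4] size [103.7  50.4] well [422.8  57.6] dir [0.029 1.   ] 5790
```

```bash
python3 -m jog '[[1.6,0,3,0],[1.6,0,6,0],[1.6,0,8,0],[1.6,0,8.3,0],[1.6,0,8.3,0],[1.6,0,8.3,0]]' && python3 -m jog '[[0,0,0,0],[0,0,0,0],[0,0,0,0],[0,0,0,0],[0,0,0,0],[0,0,0,0],[0,0,0,0]]' 1 60
```

```text
t: 7.9
eef_pos: [0.4342, -0.066, 0.0283]
tool_rot: [0.0, -0.001, 1.0, 0.0]
contact_force: [-0.1, 0.0, 0.8]
gripper_width: 0.999
grasp_force: 0.0
t: 8.48
eef_pos: [0.434, -0.0666, 0.0282]
tool_rot: [0.0, -0.0, 1.0, 0.0]
contact_force: [-0.4, 1.1, 7.0]
gripper_width: 0.165
grasp_force: 58.5
```

```bash
python3 -m jog '[[0,0,-0.5,0],[0,0,-1.5,0],[0,0,-4,0],[0,0,-7,0],[-3,1.5,-8,0],[-6,3.5,-8,0],[-9,6,-8,0],[-12,8,-8,0],[-15,10,-8,0],[-18,11.4,-8,0],[-18,11.4,-8,0],[-18,11.4,-8,0],[-18,11.4,-8,0]]'
python3 - <<'E'
from h import *
c,P=look("w7");case(P,.588,.08,.025,.06)
from station import bot
e=bot.get_obs()["eef_pos"];held(P,e[0],e[1],e[2]-.025,e[2]-.004)
E
```

```text
t: 9.57
eef_pos: [0.6127, 0.0465, 0.1078]
tool_rot: [-0.001, 0.0, 1.0, -0.0]
contact_force: [0.1, -0.3, -1.8]
gripper_width: 0.168
grasp_force: 58.9
t 9.57 tcp [0.6127 0.0465 0.1078] rot [-0.001  0.     1.    -0.   ] w 0.168
case centre [585.1  79.4] size [ 60.5 125.4] well [588.7  46.9] dir [-0.111  0.994] 8146
held xmin [0.5947 0.5949] y [0.0315 0.0629] 698
```

View pics/w7.png

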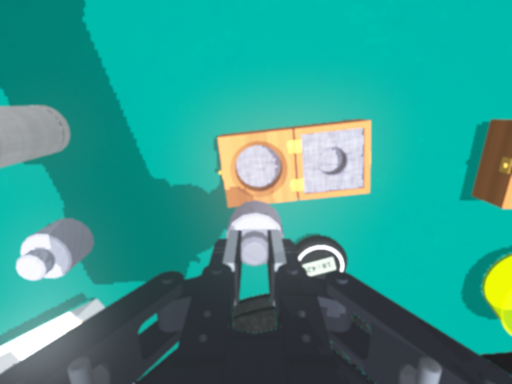

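```bash
python3 -m jog '[[2.3,0,0,0],[2.3,0,1.5,0],[2.3,0,4,0],[2.3,0,5,0],[2.3,0,6,0],[2.3,0,7,0],[2.3,0,7.35,0],[2.3,0,7.35,0],[2.3,0,7.35,0]]'
```

```text
t: 10.37
eef_pos: [0.5907, 0.0472, 0.0345]
tool_rot: [-0.0, 0.0, 1.0, 0.0]
contact_force: [-1.0, 0.5, 0.1]
gripper_width: 0.168
grasp_force: 58.9
```

```bash
python3 -m jog '[[0,0,0,0],[0,0,0,0],[0,0,0,0],[0,0,-1,0],[0,0,-3,0],[0,0,-6,0],[-2,0,-9,0],[-2,0,-13,0],[-2,0,-13,0],[-2,0,-13,0]]' -1
python3 - <<'E'
from h import *
c,P=look("w8");weight(P,.589,.047,.046,.009);case(P,.588,.08,.025,.06)
cv2.imwrite("pics/w8c.png",c["pixels"][80:300,:,::-1])
E
```

```text
t: 11.2
eef_pos: [0.6129, 0.0473, 0.1679]
tool_rot: [0.003, 0.0, 1.0, 0.001]
contact_force: [-0.2, -0.2, -0.1]
gripper_width: 1.005
grasp_force: 0.0
t 11.2 tcp [0.6129 0.0473 0.1679] rot [0.003 0.    1.    0.001] w 1.005
knob enc 589.4 48.1 r 8.6 mean [589.4  48.2] z 0.0469 225
case centre [585.   80.5] size [ 60.3 123.1] well [588.5  49.1] dir [-0.11   0.994] 5496
```

View pics/w8c.png

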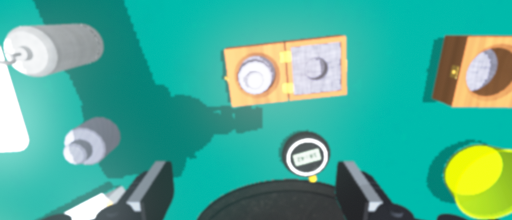

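```bash
python3 -m jog '[[2,-4,0,0],[4,-8,0,0],[6,-12,0,0],[8,-16,0,0],[10,-20,0,0],[12,-24,0,0],[14,-28,0,0],[15.6,-32,0,0],[15.6,-35.6,0,0],[15.6,-35.6,0,0],[15.6,-35.6,0,0],[15.6,-35.6,0,0],[15.6,-35.6,0,0]]'
python3 - <<'E'
from h import *
c,P=look("w9");weight(P,.428,-.308,.035,.007)
E
```

```text
t: 12.33
eef_pos: [0.4545, -0.3071, 0.1633]
tool_rot: [-0.001, -0.001, 1.0, 0.001]
contact_force: [-0.5, 0.5, 0.4]
gripper_width: 0.999
grasp_force: 0.0
t 12.33 tcp [ 0.4545 -0.3071  0.1633] rot [-0.001 -0.001  1.     0.001] w 0.999
knob enc 427.5 -308.8 r 6.5 mean [ 427.5 -308.7] z 0.0358 126
```

The second weight is standing in its well: knob at (256,75) in the crop, top at z = 46.9 mm, against 46 mm expected. Now the third weight.

```bash
python3 -m jog '[[2.7,-0.2,4,0],[2.7,-0.2,8,0],[2.7,-0.2,11,0],[2.7,-0.2,13.4,0],[2.7,-0.2,13.85,0],[2.7,-0.2,13.85,0],[2.7,-0.2,13.85,0]]' && python3 -m jog '[[0,0,0,0],[0,0,0,0],[0,0,0,0],[0,0,0,0],[0,0,0,0],[0,0,0,0],[0,0,0,0]]' 1 45 && python3 -m jog '[[0,0,-0.5,0],[0,0,-1.5,0],[0,0,-4,0],[0,0,-8,0],[0,0,-12,0],[0,0,-15,0],[0,0,-15,0],[0,0,-15,0]]'
```

```text
t: 12.97
eef_pos: [0.4287, -0.3104, 0.0266]
tool_rot: [0.0, -0.001, 1.0, -0.0]
contact_force: [0.4, -1.3, 0.3]
gripper_width: 1.002
grasp_force: 0.0
t: 13.55
eef_pos: [0.428, -0.3107, 0.0261]
tool_rot: [0.0, -0.0, 1.0, 0.0]
contact_force: [0.0, 1.5, 4.4]
gripper_width: 0.123
grasp_force: 43.9
t: 14.22
eef_pos: [0.4287, -0.3114, 0.1781]
tool_rot: [0.002, -0.0, 1.0, -0.001]
contact_force: [0.1, 0.2, -1.3]
gripper_width: 0.123
grasp_force: 44.0
```

```bash
python3 -m jog '[[-1,4,0,0],[-2.1,8,0,0],[-2.1,12,0,0],[-2.1,16,0,0],[-2.1,20,0,0],[-2.1,24,0,0],[-2.1,28,0,0],[-2.1,32,0,0],[-2.1,35,3,0],[-2.1,36.8,6,0],[-2.1,36.8,7.5,0],[-2.1,36.8,7.5,0],[-2.1,36.8,7.5,0],[-2.1,36.8,7.5,0]]'
python3 - <<'E'
from h import *
c,P=look("w10");case(P,.425,.083,.023,.05)
from station import bot
e=bot.get_obs()["eef_pos"];held(P,e[0],e[1],e[2]-.022,e[2]-.004)
E
```

```text
t: 15.38
eef_pos: [0.4488, 0.0563, 0.1011]
tool_rot: [-0.0, 0.001, 1.0, -0.0]
contact_force: [-0.1, -0.5, -0.8]
gripper_width: 0.122
grasp_force: 44.1
t 15.38 tcp [0.4488 0.0563 0.1011] rot [-0.     0.001  1.    -0.   ] w 0.122
case centre [423.6  84.8] size [103.2  50.6] well [422.8  58.2] dir [0.031 1.   ] 6042
held xmin [0.4358 0.4361] y [0.047  0.0685] 530
```

View pics/w10.png

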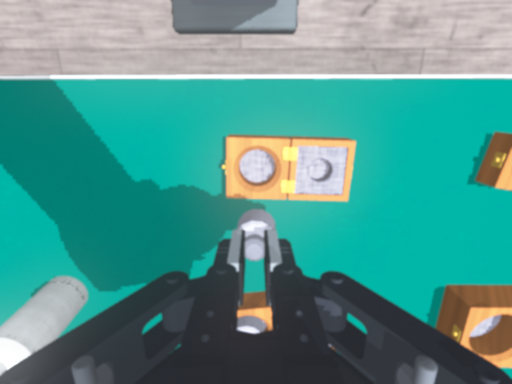

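The third weight hangs upright at (256,225), and the third case's well at (257,167) is empty.

```bash
python3 -m jog '[[2.55,0,0,0],[2.55,0,1,0],[2.55,0,3.5,0],[2.55,0,4.5,0],[2.55,0,5.5,0],[2.55,0,6.5,0],[2.55,0,6.85,0],[2.55,0,6.85,0],[2.55,0,6.85,0]]'
```

```text
t: 16.18
eef_pos: [0.4239, 0.057, 0.0331]
tool_rot: [0.001, 0.0, 1.0, 0.0]
contact_force: [0.5, 0.2, -0.6]
gripper_width: 0.125
grasp_force: 44.1
```

```bash
python3 -m jog '[[0,0,0,0],[0,0,0,0],[0,0,0,0],[0,0,-1,0],[0,0,-3,0],[0,0,-6,0],[-2,0,-9,0],[-2.5,0,-13,0],[-2.5,0,-14,0],[-2.5,0,-14,0]]' -1
python3 - <<'E'
from h import *
c,P=look("w11");weight(P,.423,.058,.041,.007);case(P,.425,.083,.023,.05)
E
python3 -m jog '[[-3,-2.5,0,0],[-6,-5,0,0],[-9,-8,0,0],[-12,-11,0,0],[-15,-14,0,0],[-18,-16.5,0,0],[-21,-19,0,0],[-21.2,-19,0,0],[-21.2,-19,0,0],[-21.2,-19,0,0]]'
python3 - <<'E'
from h import *
c,P=look("w12");weight(P,.662,-.133,.056,.012)
E
```

```text
t: 17.02
eef_pos: [0.4507, 0.0578, 0.1757]
tool_rot: [0.003, 0.0, 1.0, 0.001]
contact_force: [-0.2, -0.4, -1.1]
gripper_width: 1.003
grasp_force: 0.0
t 17.02 tcp [0.4507 0.0578 0.1757] rot [0.003 0.    1.    0.001] w 1.003
knob enc 423.5 58.7 r 6.6 mean [423.4  58.8] z 0.0417 117
case centre [423.7  84. ] size [105.3  50.4] well [422.9  56.3] dir [0.029 1.   ] 3790
t: 17.9
eef_pos: [0.6586, -0.1321, 0.1698]
tool_rot: [-0.002, -0.0, 1.0, 0.0]
contact_force: [0.9, 0.0, -1.2]
gripper_width: 0.998
grasp_force: 0.0
t 17.9 tcp [ 0.6586 -0.1321  0.1698] rot [-0.002 -0.     1.     0.   ] w 0.998
knob enc 662.4 -133.9 r 11.6 mean [ 662.3 -133.9] z 0.0571 377
```

```bash
python3 -m jog '[[-0.35,-0.25,4,0],[-0.35,-0.25,8,0],[-0.35,-0.25,11,0],[-0.35,-0.25,12.6,0],[-0.35,-0.25,12.9,0],[-0.35,-0.25,12.9,0],[-0.35,-0.25,12.9,0]]' && python3 -m jog '[[0,0,0,0],[0,0,0,0],[0,0,0,0],[0,0,0,0],[0,0,0,0],[0,0,0,0],[0,0,0,0]]' 1 90 && python3 -m jog '[[0,0,-0.5,0],[0,0,-1.5,0],[0,0,-4,0],[0,0,-7,0],[0,0,-8,0],[0,0,-8,0],[0,0,-8,0]]'
```

```text
t: 18.53
eef_pos: [0.6641, -0.1346, 0.0446]
tool_rot: [0.001, -0.001, 1.0, 0.0]
contact_force: [1.0, -0.1, 0.4]
gripper_width: 0.999
grasp_force: 0.0
t: 19.12
eef_pos: [0.6641, -0.135, 0.0442]
tool_rot: [0.0, -0.0, 1.0, 0.0]
contact_force: [-2.7, 1.2, 4.7]
gripper_width: 0.23
grasp_force: 88.0
t: 19.7
eef_pos: [0.6635, -0.1351, 0.1231]
tool_rot: [0.0, -0.0, 1.0, 0.0]
contact_force: [-0.2, -0.0, -5.7]
gripper_width: 0.233
grasp_force: 88.9
```

```bash
python3 -m jog '[[1,1.5,0,0],[2,4.5,0,0],[3,8,0,0],[4,11.5,0,0],[4.8,15,0,0],[4.8,18.5,0,0],[4.8,22,0,0],[4.8,25.5,0,0],[4.8,29,0,0],[4.8,32.5,0,0],[4.8,36,0,0],[4.8,39,0,0],[4.8,41,0,0],[4.8,41.8,0,0],[4.8,41.8,0,0],[4.8,41.8,0,0],[4.8,41.8,0,0]]'
python3 - <<'E'
from h import *
c,P=look("w13");case(P,.585,.32,.034,.07)
from station import bot
e=bot.get_obs()["eef_pos"];held(P,e[0],e[1],e[2]-.037,e[2]-.006)
E
```

```text
t: 21.12
eef_pos: [0.6157, 0.2796, 0.1223]
tool_rot: [-0.001, 0.001, 1.0, -0.001]
contact_force: [0.2, -1.1, -4.3]
gripper_width: 0.229
grasp_force: 89.1
t 21.12 tcp [0.6157 0.2796 0.1223] rot [-0.001  0.001  1.    -0.001] w 0.229
case centre [584.5 321.4] size [145.4  70.6] well [584.2 283.8] dir [0.008 1.   ] 9824
held xmin [0.5924 0.5926] y [0.2601 0.2999] 2183
```

View pics/w13.png

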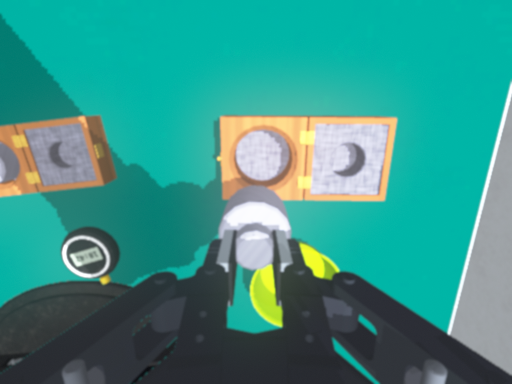

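The largest weight hangs upright at (256,215), and its well at (263,155) is empty.

```bash
python3 -m jog '[[1.5,0.35,0,0],[3.05,0.35,0,0],[3.05,0.35,1.5,0],[3.05,0.35,3.5,0],[3.05,0.35,4.5,0],[3.05,0.35,5.5,0],[3.05,0.35,6.5,0],[3.05,0.35,7.2,0],[3.05,0.35,7.35,0],[3.05,0.35,7.35,0],[3.05,0.35,7.35,0]]'
```

```text
t: 22.08
eef_pos: [0.5856, 0.2858, 0.0502]
tool_rot: [0.0, 0.0, 1.0, -0.0]
contact_force: [-1.7, -1.4, -0.3]
gripper_width: 0.234
grasp_force: 89.6
```

```bash
python3 -m jog '[[0,0,0,0],[0,0,0,0],[0,0,0,0],[0,0,0,0],[0,0,-1,0],[0,0,-3,0],[0,0,-6,0],[0,0,-10,0],[0,-2,-14,0],[2,-6,-17,0],[4,-10,-20,0],[4,-12,-20,0],[4,-12,-20,0],[4,-12,-20,0]]' -1
python3 - <<'E'
from h import *
c,P=look("w14")
weight(P,.584,.284,.062,.012);weight(P,.589,.048,.046,.009);weight(P,.4235,.0588,.041,.007,.015);weight(P,.4195,.282,.039,.005,.014)
from station import bot
c=bot.read_camera("top");P=cloud(c)
print("hooked");weight(P,.562,-.137,.118,.01);weight(P,.4446,-.2146,.094,.01)
E
```

```text
t: 23.25
eef_pos: [0.5459, 0.1634, 0.2524]
tool_rot: [0.002, 0.002, 1.0, 0.001]
contact_force: [-0.5, 0.8, -0.6]
gripper_width: 1.0
grasp_force: 0.0
t 23.25 tcp [0.5459 0.1634 0.2524] rot [0.002 0.002 1.    0.001] w 1.0
knob enc 584.4 286.8 r 11.4 mean [583.9 286.6] z 0.0632 213
knob enc 589.3 48.6 r 8.3 mean [589.3  48.8] z 0.0471 107
knob enc 424.3 59.3 r 6.6 mean [424.1  59.3] z 0.0421 89
knob enc 420.5 281.9 r 4.7 mean [420.1 281.7] z 0.0397 49
hooked
knob enc 560.7 -137.3 r 5.5 mean [ 561.4 -137.2] z 0.1192 6
knob enc 442.2 -215.3 r 5.1 mean [ 442.1 -214.9] z 0.095 5
```

View pics/w14.png

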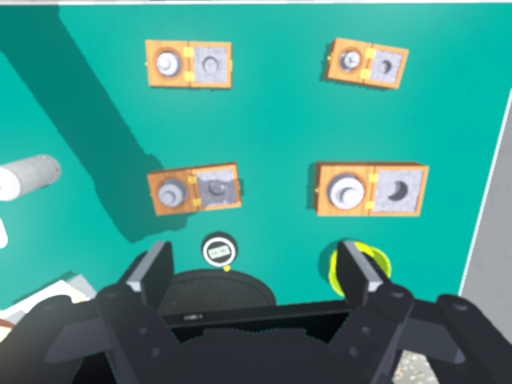

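All four weights stand in their own wells at (167,64), (350,60), (171,193) and (347,192). The knob heights are right, the lids are open and the hooked weights haven't moved. Handing in.

```bash
python3 -c "
from station import bot
print(bot.hand_in())"
```

```text
the job is handed in; nothing more can be done
None
```

The job is handed in: all four calibration weights stand upright in the wells of their own cases, none toppled; the hooked weights are still standing in place and the lids are open, at about 23 s of the 115 s allowed.

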